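Tip two standing albums flat onto the felt viewing panels

ROBOT

A 6-joint arm with a two-finger parallel gripper is mounted at the origin on the work surface. World frame = base frame: x ahead of the robot, y to its left, z up, the work surface at z = 0. Lengths are in m, angles in degrees, forces in N, time in s.
With the tool pointing down it reaches from about 0.4 to 0.825 m from the base axis. Payload 7 kg.
Tool frame: the origin (TCP) lies on the mounting face of the last link; the fingertips stand 178 mm ahead of it and the grasp point (between the pads) lies 159 mm ahead of it; z points along the fingers, y is the direction in which the jaws open and shut (so a half turn about z gives the same grasp; the last joint's range is limited). The gripper opens to 88 mm and grips with 3 to 60 N. Pads are 19 mm wide; open, the fingers measure 130 mm over their backs; the gripper's body (78 mm by 193 mm) begins 47 mm behind the grasp point.
Start: joints at [-57.634, 20.546, 0.682, 0, -70.136, -16.507], TCP at [0.184, -0.649, 0.405] pointing down, gripper open.
Joint ranges: [-176.03, 176.03], [-82.01, 121.73], [-58.28, 71.71], [-173.87, 95.51], [-174.79, -0.11], [-173.66, 173.66]. Speed limits (degrees/s): [136.94, 136.94, 172.46, 180, 180, 180].

INTERFACE

Orientations are given as [roll, pitch, yaw] about the fixed x, y, z axes, in that order (R = Rz(yaw) Ry(pitch) Rx(roll)).
In Python, from plant import r gives the robot as it stands. The module is installed in compiled form; this text tells all that it offers.
- The arm moves only by the tool carry_out, never from a script. Its argument "plan" is a list of rows, each a list of 3 entries, a list of its own where there are three numbers: the shift along the tool's x, y, z in m, then the turn, a rotation vector about the tool's x, y, z in degrees, then the closure in counts, from 0 (fully open) to 255 (shut). In form: [[[x, y, z], [ax, ay, az], hand], ...]. A call has 1 to 12 rows; each row shifts and turns the commanded pose from where the row before left it, along the tool's axes as they then stand; what a row does not reach is not made up. A row lasts 1/12 s, in which the tool goes at most 41.7 mm and 7.16 degrees, less where a joint would pass 70% of its speed; a pose out of reach is approached as far as the arm can. A call is refused whole if a number of a shift passes 0.0417 or a number of a turn 7.16, either way. A call with a gripper value outside its range is refused whole. The fingers move at their own pace and stop on an object; "grip_force" is the grip in N (left out, the last holds). Time passes only in rows, so rows that do not move let the fingers close. It gives the time, the measured TCP pose, the force and the opening at its end, in the units of the state.
- r.get_state(): the state, without advancing time (a new reading comes with each control period).
- r.capture(name): name is "scene" or "side" or "wrist"; returns the picture (400x640x3 uint8, red, green, blue); there is no depth.
- r.get_calibration(name): a dict with "K" (3x3 intrinsics, pixels), "rvec" (rotation vector, rad) and "tvec" (3), from world to camera coordinates, as OpenCV has them. Camera axes: x right, y down, z forward; pixel columns grow to the right and rows downward; lengths in m; the calibration is good to about 2 mm. A picture is of the moment at which its call begins: read the wrist's pose just before it. get_calibration takes no time and is no camera call; for the wrist camera it gives the pose at the moment of the call.
- r.close_job(): hands the job in, once; it reports no verdict.
The state is a dict: "time_s": time; "joints": joint angles; "qd": joint speeds; "joint_torque": joint torques, N m; "tcp_pos": TCP position; "eef_rot": TCP orientation; "contact_force": force on the tool from outside, world axes, zero at the start; "moment": the same for the moment, N m; "gripper_width": finger opening in m.
Only numpy, scipy, OpenCV 4.12 (cv2) and the standard library are available. Lean on these libraries where they do the work, as an engineer would, in place of code of your own. Each camera call takes 0.05 s, during which the arm holds its last target. There are 200 camera calls.

TASK

Two stamp albums, one larger than the other, stand on end at the near side of the leather viewing pad, one at each felt panel. With the fingertips, gently push each album over, away from the near side of the pad, so that it comes to lie flat on its back, front cover up, wholly within the stitched border: one album on each panel. If one lands over the line, nudge it straight with a fingertip. Do not pick the albums up or hit them hard, and leave the watch, ring case, ingot and loupe beside the pad where they are.

Things in the scene. Friction and masses are not known exactly. Their poses are not given: they have to be found in the camera images.
- album_large: the larger of two stamp albums: hard-backed book 140 mm tall, 100 wide, 28 thick, about 300 g, brown leather, thin brass frame on the front cover. Loose, standing on end at one of the panels (either one). Origin: centre of its bottom end. z: bottom to top end; +x: out of the back cover, which faces the panel, so push its -x face; y: to the spine. It tips past balance at 11 degrees, then falls by itself
- album_small: the smaller of two stamp albums: hard-backed book 115 mm tall, 85 wide, 28 thick, about 220 g, brown leather, thin brass frame on the front cover. Loose, standing on end at one of the panels (either one). Origin: centre of its bottom end. z: bottom to top end; +x: out of the back cover, which faces the panel, so push its -x face; y: to the spine. It tips past balance at 14 degrees, then falls by itself
- album_large_head_spine (a point): corner of the larger album, top end, on the spine side (+y), mid-way through its thickness
- album_large_head_edge (a point): corner of the larger album, top end, on the side opposite the spine (-y), mid-way through its thickness
- album_large_foot_spine (a point): corner of the larger album, bottom end, on the spine side (+y), mid-way through its thickness
- album_large_foot_edge (a point): corner of the larger album, bottom end, on the side opposite the spine (-y), mid-way through its thickness
- album_small_head_spine (a point): corner of the smaller album, top end, on the spine side (+y), mid-way through its thickness
- album_small_head_edge (a point): corner of the smaller album, top end, on the side opposite the spine (-y), mid-way through its thickness
- album_small_foot_spine (a point): corner of the smaller album, bottom end, on the spine side (+y), mid-way through its thickness
- album_small_foot_edge (a point): corner of the smaller album, bottom end, on the side opposite the spine (-y), mid-way through its thickness
- pad: dark leather folding viewing pad, 240 (x) by 334 (y) mm, fixed; its flat top is 4 mm above the desk. Two grey felt panels, flush with the leather, lie left (+y) and right (-y) of the fold, each edged by a pale stitched line. Origin: centre of its underside; +x: away from the near strip where the albums stand, turned up to 12 degrees from square to the pad
- panel_left (a point): centre of the left felt panel, on the pad's top (axes as the pad's); to the outside of its stitched border the panel is 180 mm (x) by 145 mm (y). One album stands at its near (-x) end, the far bottom edge it tips over some 5 to 35 mm inside the border
- panel_right (a point): centre of the right felt panel, on the pad's top (axes as the pad's); to the outside of its stitched border the panel is 180 mm (x) by 145 mm (y). One album stands at its near (-x) end, the far bottom edge it tips over some 5 to 35 mm inside the border
- watch: brass pocket watch, 50 mm across, 12 mm thick, with crown and bow to +x, lying on the desk beside the pad; loose, to be left alone; origin under its centre
- ring_case: red lacquered ring case, 52 by 52 by 42 mm high, on the desk beside the pad; loose, to be left alone; origin under its centre
- ingot: silver ingot, 88 (x) by 40 by 16 mm high, on the desk beside the pad; loose, to be left alone; origin under its centre
- loupe: magnifying loupe with a black horn handle, 140 mm long along x, 54 mm across the lens (+x end), 16 mm high, on the desk beside the pad; loose, to be left alone; origin underneath, near its middle
- deposit_box: long grey steel deposit box to the left of the pad, 560 mm (x) by 130 mm (y) by 80 mm high, up to 130 mm high at its far end where the lid is folded back and held by a chrome spring clamp; fixed; origin: centre of its underside
There are look-alikes about, which are no part of the job. Leave any blue look-alike of the album_large alone. Leave any pink look-alike of the album_small alone.

How it is judged (in metres and radians):
At the end, for the whole second after the job is handed in: Each album lies flat on its back (front cover up, within about 6 degrees) on the pad, all four of its corners within the stitched border of a panel (to 1.5 mm beyond the line's outer edge), one album on each panel, both at rest; the watch, ring case, ingot and loupe within 12 mm of where they were ((((x of album_large_head_spine in the frame of panel_left between -0.0915 and 0.0915 m and y of album_large_head_spine in the frame of panel_left between -0.074 and 0.074 m and x of album_large_head_edge in the frame of panel_left between -0.0915 and 0.0915 m and y of album_large_head_edge in the frame of panel_left between -0.074 and 0.074 m and x of album_large_foot_spine in the frame of panel_left between -0.0915 and 0.0915 m and y of album_large_foot_spine in the frame of panel_left between -0.074 and 0.074 m and x of album_large_foot_edge in the frame of panel_left between -0.0915 and 0.0915 m and y of album_large_foot_edge in the frame of panel_left between -0.074 and 0.074 m) and (x of album_small_head_spine in the frame of panel_right between -0.0915 and 0.0915 m and y of album_small_head_spine in the frame of panel_right between -0.074 and 0.074 m and x of album_small_head_edge in the frame of panel_right between -0.0915 and 0.0915 m and y of album_small_head_edge in the frame of panel_right between -0.074 and 0.074 m and x of album_small_foot_spine in the frame of panel_right between -0.0915 and 0.0915 m and y of album_small_foot_spine in the frame of panel_right between -0.074 and 0.074 m and x of album_small_foot_edge in the frame of panel_right between -0.0915 and 0.0915 m and y of album_small_foot_edge in the frame of panel_right between -0.074 and 0.074 m)) or ((x of album_large_head_spine in the frame of panel_right between -0.0915 and 0.0915 m and y of album_large_head_spine in the frame of panel_right between -0.074 and 0.074 m and x of album_large_head_edge in the frame of panel_right between -0.0915 and 0.0915 m and y of album_large_head_edge in the frame of panel_right between -0.074 and 0.074 m and x of album_large_foot_spine in the frame of panel_right between -0.0915 and 0.0915 m and y of album_large_foot_spine in the frame of panel_right between -0.074 and 0.074 m and x of album_large_foot_edge in the frame of panel_right between -0.0915 and 0.0915 m and y of album_large_foot_edge in the frame of panel_right between -0.074 and 0.074 m) and (x of album_small_head_spine in the frame of panel_left between -0.0915 and 0.0915 m and y of album_small_head_spine in the frame of panel_left between -0.074 and 0.074 m and x of album_small_head_edge in the frame of panel_left between -0.0915 and 0.0915 m and y of album_small_head_edge in the frame of panel_left between -0.074 and 0.074 m and x of album_small_foot_spine in the frame of panel_left between -0.0915 and 0.0915 m and y of album_small_foot_spine in the frame of panel_left between -0.074 and 0.074 m and x of album_small_foot_edge in the frame of panel_left between -0.0915 and 0.0915 m and y of album_small_foot_edge in the frame of panel_left between -0.074 and 0.074 m))) and angle between each of album_large, album_small's own x axis and vertical above 3.04 rad and height (world z) of each of album_large, album_small below 0.022 m and linear speed of each of album_large, album_small below 0.02 m/s and angular speed of each of album_large, album_small below 0.2 rad/s and distance of each of watch, ring_case, ingot, loupe from where it was at the start of the episode below 0.012 m); the robot touches nothing.
It fails at once if an album is picked up off the pad (height (world z) of each of album_large_foot_spine, album_large_foot_edge above 0.032 m or height (world z) of each of album_small_foot_spine, album_small_foot_edge above 0.032 m).
It fails at once if an album is pushed harder than 20 N (contact force between the arm and album_large above 20 N or contact force between the arm and album_small above 20 N).
It fails at once if the watch, ring case, ingot or loupe is shifted more than 12 mm (distance of any of watch, ring_case, ingot, loupe from where it was at the start of the episode above 0.012 m).
It also fails if it takes over 54 s, if anything falls off the work surface, if the arm or the gripper's body presses on something with over 40 N, if the wrist force passes 120 N, or if a joint passes its speed limit or range.

## Working session

There is one attempt and no reset: what is moved stays moved. The work goes in short steps, Python scripts to look and compute and a tool call to move; the robot and the scene stay as the last step left them, time stands still between calls to the robot, and variables do not carry over. Pictures are saved under pics/ and viewed, about 8 in all and at most 12, crops included, and the job is handed in when it is done.

Besides the shell and the picture viewer there is one more tool, called as a command line: name --argument value ..., lists and objects as JSON in quotes. carry_out: Moves the arm, as the interface text tells. Its arguments: {"type":"object","properties":{"plan":{"type":"array","items":{"type":"array"}},"grip_force":{"type":"number"}},"required":["plan"]}

```bash
mkdir -p pics; cat > h.py <<'E'
import numpy as np, cv2
from plant import r
def cap(n,f):
    c=r.get_calibration(n); im=r.capture(n); cv2.imwrite('pics/'+f,im[:,:,::-1]); return c
def ray(c,px,z):
    K=np.array(c['K']);R=cv2.Rodrigues(np.array(c['rvec'],float))[0];t=np.array(c['tvec'],float).ravel()
    o=-R.T@t; d=R.T@np.linalg.inv(K)@np.array([px[0],px[1],1.]); return o+d*(z-o[2])/d[2]
def proj(c,P): return cv2.projectPoints(np.array(P,float).reshape(-1,3),np.array(c['rvec'],float),np.array(c['tvec'],float),np.array(c['K'],float),None)[0].reshape(-1,2)
E
python3 - <<'E'
from h import *
print(r.get_state())
for n in('scene','side','wrist'):
    c=cap(n,n+'0.png'); R=cv2.Rodrigues(np.array(c['rvec'],float))[0]; print(n,(-R.T@np.array(c['tvec']).ravel()).round(3),R[2].round(2))
E
```

```text
{'time_s': 0.0, 'joints': array([-5.76317010e+01,  2.05930630e+01,  6.33756102e-01, -2.04325789e-02,
       -7.01365267e+01, -1.65074052e+01]), 'qd': array([-0.11141713,  0.09387541,  0.04011712, -0.00570463, -0.06637886,
        0.02866272]), 'joint_torque': array([-3.73591929e-04, -5.82723820e+01,  2.93048304e+01,  6.99739963e+00,
        6.84063751e-03, -1.61254188e-04]), 'tcp_pos': array([ 0.1844332 , -0.64911457,  0.40370295]), 'eef_rot': array([ 1.79902658e+02, -8.81669858e-03, -1.64146057e+02]), 'contact_force': array([-0.87001409,  0.08796216, -0.1973974 ]), 'moment': array([ 0.0049832 ,  0.05117439, -0.02607038]), 'gripper_width': 0.08740492779426105}
scene [ 1.204 -0.453  0.721] [-0.63  0.52 -0.57]
side [-0.024  0.647  0.955] [ 0.47 -0.47 -0.75]
wrist [ 0.104 -0.673  0.384] [ 0.3   0.08 -0.95]
```

View pics/scene0.png

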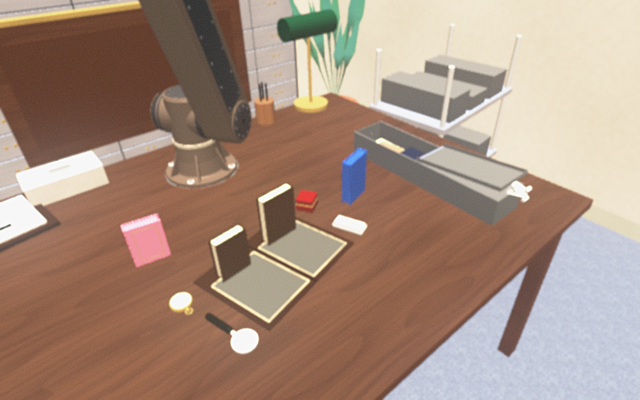

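View pics/side0.png

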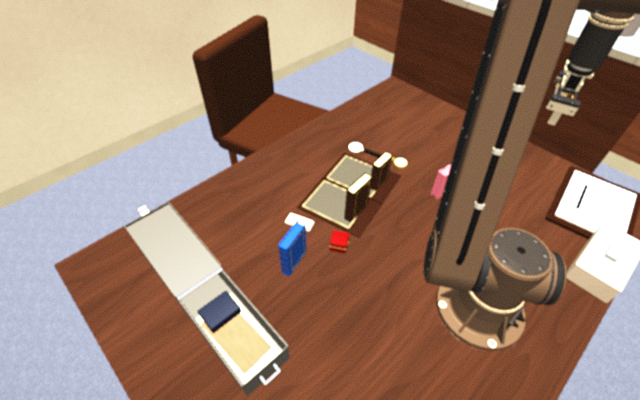

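The scene view shows the large album on the left panel (~277,217) and the small one on the right panel (~231,255). I'll take zoomed crops to measure them.

```bash
python3 - <<'E'
import cv2,numpy as np
a=cv2.imread('pics/scene0.png')[178:328,195:355]; b=cv2.imread('pics/side0.png')[130:250,290:420]
cv2.imwrite('pics/sc.png',cv2.resize(a,None,fx=4,fy=4,interpolation=2))
cv2.imwrite('pics/si.png',cv2.resize(b,None,fx=5,fy=5,interpolation=2))
E
```

```text
(no output)
```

View pics/sc.png

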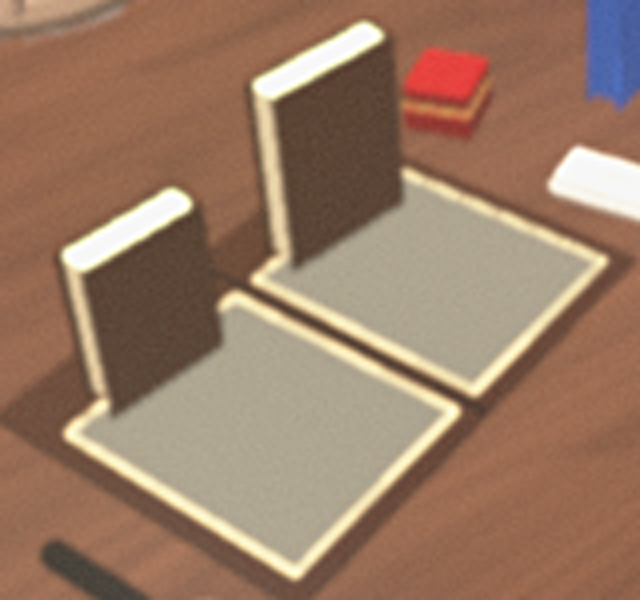

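View pics/si.png

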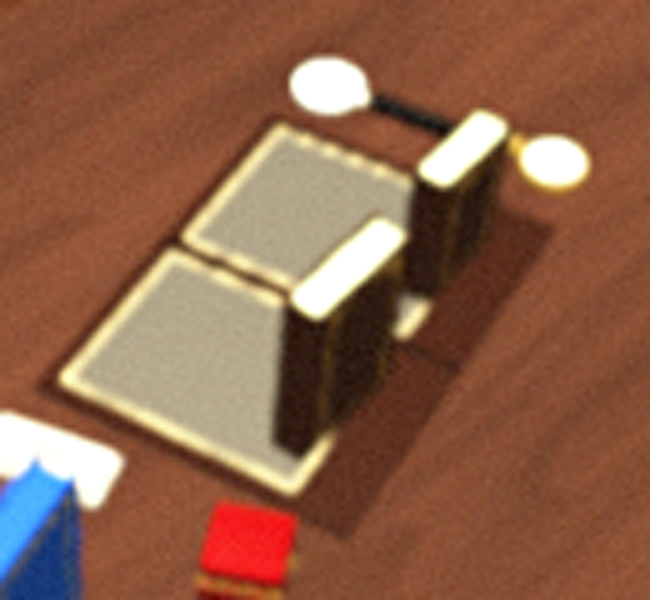

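The crops show both panels' stitched corners and the albums standing upright with their back covers facing the far side. Next I compute poses from these pixels.

```bash
python3 - <<'E'
from h import *
from scipy.optimize import least_squares
c=r.get_calibration('scene'); s=r.get_calibration('side')
f=lambda p:(195+(p[0]+.5)/4-.5,178+(p[1]+.5)/4-.5)
g=lambda p:(290+(p[0]+.5)/5-.5,130+(p[1]+.5)/5-.5)
# R-panel: farR farL nearL nearR ; L-panel same
pc=[(297,580),(465,408),(235,292),(66,434),(475,398),(608,260),(405,170),(252,280)]
W=np.array([ray(c,f(p),.004)[:2] for p in pc]); print(W.round(4))
S=np.array([ray(s,g(p),.004)[:2] for p in [(280,122),(182,240),(165,248),(58,380),(295,496)]]);print('side RfarR,RfarL,LfarR,LfarL,LnearL',S.round(4))
loc=lambda d:np.array([(.09,-d-.0725),(.09,-d+.0725),(-.09,-d+.0725),(-.09,-d-.0725),(.09,d-.0725),(.09,d+.0725),(-.09,d+.0725),(-.09,d-.0725)])
def T(x,P): a=x[2];return P@np.array([[np.cos(a),np.sin(a)],[-np.sin(a),np.cos(a)]])+x[:2]
allp=lambda x:T(x,loc(x[3]))
res=least_squares(lambda x:np.r_[(allp(x)-W).ravel(),(allp(x)[[0,1,4,5,6]]-S).ravel()],[.6,0,0,.08]);x=res.x
print('pad',x[:2],np.degrees(x[2]),x[3]);print((allp(x)-W).round(4))
inv=lambda P:T([0,0,-x[2]],np.array(P)[:,:2]-x[:2])
al={'small':(.115,[(112,415),(222,345)],[(62,253),(85,270),(193,207),(175,188)],[(418,183),(440,186),(505,128),(478,110)]),
'large':(.14,[(293,270),(404,203)],[(252,85),(275,100),(385,42),(368,22)],None)}
for n,(h,b,t,q) in al.items():
    B=[ray(c,f(p),.004) for p in b];Tp=[ray(c,f(p),.004+h) for p in t]
    print(n,'bottom back edge R,L world',np.round(B,4)[:,:2].tolist(),'pad',inv(B).round(4).tolist());print(' top fR bR bL fL',np.round(Tp,4)[:,:2].tolist(),'pad',inv(Tp).round(4).tolist())
for n,p in(('watch',(180,301)),('loupeR',(208,318)),('loupelens',(245,341)),('case',(307,200)),('ingot',(349,225)),('blue',(354,195)),('pink',(148,255))): print(n,ray(c,p,.01)[:2].round(3))
E
```

```text
[[ 0.6908 -0.1875]
 [ 0.6527 -0.0429]
 [ 0.4766 -0.0913]
 [ 0.5158 -0.2314]
 [ 0.6503 -0.0334]
 [ 0.6117  0.1099]
 [ 0.4475  0.0672]
 [ 0.4741 -0.0768]]
side RfarR,RfarL,LfarR,LfarL,LnearL [[ 0.693  -0.1953]
 [ 0.6519 -0.0482]
 [ 0.6545 -0.0334]
 [ 0.6128  0.1083]
 [ 0.4339  0.0635]]
pad [ 0.56474493 -0.06200985] 14.249457833471789 0.0805776150725859
[[-0.0011 -0.0008]
 [ 0.0012 -0.0048]
 [ 0.0029 -0.0007]
 [-0.0006 -0.0011]
 [-0.0004  0.0014]
 [ 0.0026 -0.0014]
 [-0.0077 -0.003 ]
 [ 0.0014  0.0005]]
small bottom back edge R,L world [[0.5201, -0.2037], [0.5126, -0.1234]] pad [[-0.0781, -0.1264], [-0.0656, -0.0466]]
 top fR bR bL fL [[0.5021, -0.2048], [0.5234, -0.202], [0.5155, -0.1287], [0.4933, -0.1276]] pad [[-0.0959, -0.123], [-0.0745, -0.1255], [-0.0641, -0.0525], [-0.0853, -0.046]]
large bottom back edge R,L world [[0.4835, -0.0513], [0.4763, 0.0447]] pad [[-0.0761, 0.0304], [-0.0594, 0.1252]]
 top fR bR bL fL [[0.4663, -0.054], [0.4888, -0.0521], [0.4821, 0.035], [0.4561, 0.0406]] pad [[-0.0934, 0.032], [-0.0711, 0.0283], [-0.0562, 0.1144], [-0.08, 0.1262]]
watch [ 0.516 -0.307]
loupeR [ 0.6   -0.281]
loupelens [ 0.701 -0.251]
case [0.398 0.146]
ingot [0.567 0.159]
blue [0.472 0.269]
pink [ 0.32  -0.305]
```

carry_out --plan '[[[0, 0, 0], [0, 0, 5], 255], [[0, 0, 0], [0, 0, 5], 255], [[-0.018, 0.024, 0], [0, 0, 0], 255], [[-0.018, 0.024, 0], [0, 0, 0], 255], [[-0.018, 0.024, 0], [0, 0, 0], 255], [[-0.018, 0.024, 0], [0, 0, 0], 255], [[-0.018, 0.024, 0], [0, 0, 0], 255], [[-0.018, 0.024, 0], [0, 0, 0], 255], [[-0.018, 0.024, 0], [0, 0, 0], 255], [[-0.018, 0.024, 0], [0, 0, 0], 255], [[-0.018, 0.024, 0], [0, 0, 0], 255], [[-0.018, 0.024, 0], [0, 0, 0], 255]]' --grip_force 10

```text
time_s: 1.15
tcp_pos: [0.3394, -0.3908, 0.4046]
eef_rot: [180.0, -0.0, -174.1]
contact_force: [1.0, 0.4, 0.3]
gripper_width: 0.0133
```

carry_out --plan '[[[-0.018, 0.024, 0], [0, 0, 0], 255], [[-0.018, 0.024, 0], [0, 0, 0], 255], [[-0.018, 0.024, 0], [0, 0, 0], 255], [[-0.018, 0.024, 0], [0, 0, 0], 255], [[-0.018, 0.024, 0], [0, 0, 0], 255], [[-0.018, 0.024, 0], [0, 0, 0], 255], [[-0.018, 0.024, 0], [0, 0, 0], 255], [[0, 0.024, 0], [0, 0, 0], 255], [[0, 0.01, 0], [0, 0, 0], 255], [[0, 0, 0], [0, 0, 0], 255], [[0, 0, 0], [0, 0, 0], 255], [[0, 0, 0], [0, 0, 0], 255]]'

```text
time_s: 2.15
tcp_pos: [0.4436, -0.1789, 0.4047]
eef_rot: [-180.0, 0.0, -174.1]
contact_force: [0.2, -0.2, -0.8]
gripper_width: 0.0008
```

carry_out --plan '[[[0, 0.007, 0.02], [0, 0, 0], 255], [[0, 0, 0.03], [0, 0, 0], 255], [[0, 0, 0.03], [0, 0, 0], 255], [[0, 0, 0.03], [0, 0, 0], 255], [[0, 0, 0.027], [0, 0, 0], 255], [[-0.01, 0, 0], [0, 0, 0], 255], [[-0.01, 0, 0], [0, 0, 0], 255], [[-0.01, 0, 0], [0, 0, 0], 255], [[-0.002, 0, 0], [0, 0, 0], 255], [[0, 0, 0], [0, 0, 0], 255], [[0, 0, 0], [0, 0, 0], 255], [[0, 0, 0], [0, 0, 0], 255]]'

```text
time_s: 3.15
tcp_pos: [0.4747, -0.1681, 0.2684]
eef_rot: [180.0, 0.1, -174.1]
contact_force: [-0.1, -0.2, -0.9]
gripper_width: 0.0003
```

```bash
python3 - <<'E'
from h import *
cap('scene','s1.png');cap('side','d1.png')
a=cv2.imread('pics/s1.png')[150:330,195:355]; b=cv2.imread('pics/d1.png')[110:250,300:420]
cv2.imwrite('pics/v1.png',np.hstack([cv2.resize(a,(400,450)),cv2.resize(b,(386,450))]))
E
```

```text
(no output)
```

View pics/v1.png

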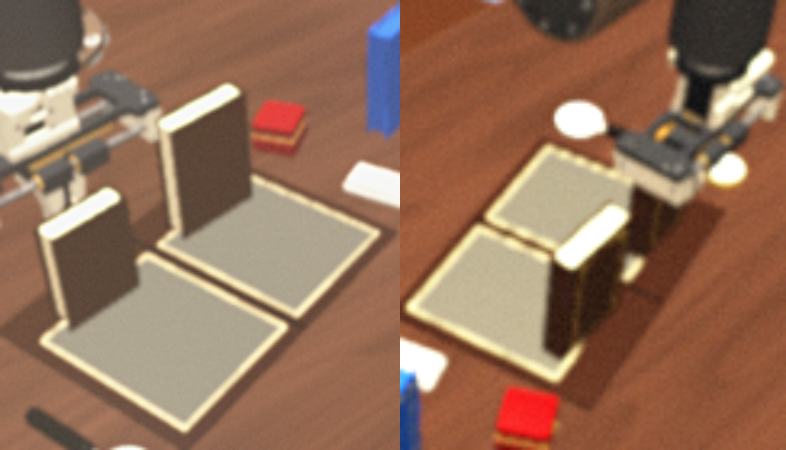

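The fingertips are centred behind the small album, and the gripper body is clear of the large one. I'll push slowly.

carry_out --plan '[[[-0.002, 0, 0], [0, 0, 0], 255], [[-0.002, 0, 0], [0, 0, 0], 255], [[-0.002, 0, 0], [0, 0, 0], 255], [[-0.002, 0, 0], [0, 0, 0], 255], [[-0.002, 0, 0], [0, 0, 0], 255], [[-0.002, 0, 0], [0, 0, 0], 255], [[-0.002, 0, 0], [0, 0, 0], 255], [[-0.002, 0, 0], [0, 0, 0], 255], [[-0.002, 0, 0], [0, 0, 0], 255], [[-0.002, 0, 0], [0, 0, 0], 255], [[-0.002, 0, 0], [0, 0, 0], 255], [[-0.002, 0, 0], [0, 0, 0], 255]]'

```text
time_s: 4.25
tcp_pos: [0.4989, -0.1657, 0.2677]
eef_rot: [180.0, 0.0, -174.1]
contact_force: [0.8, -0.8, -0.2]
gripper_width: 0.0008
```

carry_out --plan '[[[-0.002, 0, 0], [0, 0, 0], 255], [[-0.002, 0, 0], [0, 0, 0], 255], [[-0.002, 0, 0], [0, 0, 0], 255], [[-0.002, 0, 0], [0, 0, 0], 255], [[-0.002, 0, 0], [0, 0, 0], 255], [[-0.002, 0, 0], [0, 0, 0], 255], [[-0.002, 0, 0], [0, 0, 0], 255], [[-0.002, 0, 0], [0, 0, 0], 255], [[-0.002, 0, 0], [0, 0, 0], 255], [[0, 0, 0], [0, 0, 0], 255], [[0, 0, 0], [0, 0, 0], 255], [[0, 0, 0], [0, 0, 0], 255]]'

```text
time_s: 5.25
tcp_pos: [0.5165, -0.1638, 0.2676]
eef_rot: [180.0, -0.0, -174.1]
contact_force: [0.2, 0.5, 0.2]
gripper_width: 0.0003
```

```bash
python3 - <<'E'
from h import *
cap('scene','s2.png');cap('side','d2.png')
a=cv2.imread('pics/s2.png')[150:330,195:355]; b=cv2.imread('pics/d2.png')[110:250,300:420]
cv2.imwrite('pics/v2.png',np.hstack([cv2.resize(a,(400,450)),cv2.resize(b,(386,450))]))
E
```

```text
(no output)
```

View pics/v2.png

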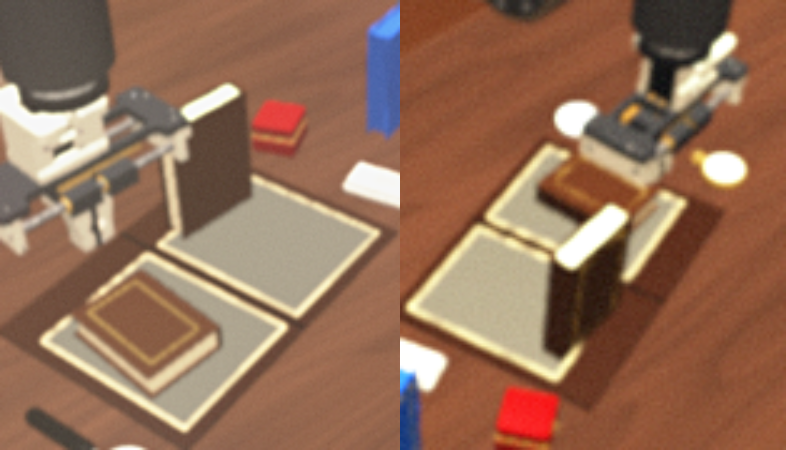

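The small album lies flat, front cover up, inside the right panel. I'll back off, move behind the large album, and view the right panel once clear.

carry_out --plan '[[[0.015, 0, -0.011], [0, 0, 0], 255], [[0.018, 0, -0.011], [0, 0, 0], 255], [[0.018, 0, 0], [0, 0, 0], 255], [[0.018, 0, 0], [0, 0, 1], 255], [[0, 0.02, 0], [0, 0, 0], 255], [[0, 0.025, 0], [0, 0, 0], 255], [[0, 0.025, 0], [0, 0, 0], 255], [[0, 0.025, 0], [0, 0, 0], 255], [[0, 0.025, 0], [0, 0, 0], 255], [[0, 0.025, 0], [0, 0, 0], 255], [[0, 0.018, 0], [0, 0, 0], 255], [[0, 0, 0], [0, 0, 0], 255]]'

```text
time_s: 6.35
tcp_pos: [0.4341, -0.0063, 0.29]
eef_rot: [180.0, 0.1, -175.0]
contact_force: [-0.3, -0.1, -0.2]
gripper_width: 0.0004
```

carry_out --plan '[[[0, 0, 0], [0, 0, 0], 255], [[0, 0, 0], [0, 0, 0], 255], [[-0.003, 0, 0], [0, 0, 0], 255], [[-0.003, 0, 0], [0, 0, 0], 255], [[-0.003, 0, 0], [0, 0, 0], 255], [[-0.002, 0, 0], [0, 0, 0], 255], [[-0.002, 0, 0], [0, 0, 0], 255]]'

```text
time_s: 6.93
tcp_pos: [0.4474, -0.0077, 0.2895]
eef_rot: [-180.0, -0.0, -175.2]
contact_force: [-0.8, -0.1, 1.1]
gripper_width: 0.0008
```

carry_out --plan '[[[-0.002, 0, 0], [0, 0, 0], 255], [[-0.002, 0, 0], [0, 0, 0], 255], [[-0.002, 0, 0], [0, 0, 0], 255], [[-0.002, 0, 0], [0, 0, 0], 255], [[-0.002, 0, 0], [0, 0, 0], 255], [[-0.002, 0, 0], [0, 0, 0], 255], [[-0.002, 0, 0], [0, 0, 0], 255], [[-0.002, 0, 0], [0, 0, 0], 255], [[-0.002, 0, 0], [0, 0, 0], 255], [[-0.002, 0, 0], [0, 0, 0], 255], [[-0.002, 0, 0], [0, 0, 0], 255], [[-0.002, 0, 0], [0, 0, 0], 255]]'

```text
time_s: 7.93
tcp_pos: [0.4713, -0.0053, 0.2897]
eef_rot: [-180.0, 0.0, -175.1]
contact_force: [-0.6, 0.3, -0.1]
gripper_width: 0.0006
```

carry_out --plan '[[[-0.002, 0, 0], [0, 0, 0], 255], [[-0.002, 0, 0], [0, 0, 0], 255], [[-0.002, 0, 0], [0, 0, 0], 255], [[-0.002, 0, 0], [0, 0, 0], 255], [[-0.002, 0, 0], [0, 0, 0], 255], [[0, 0, 0], [0, 0, 0], 255], [[0, 0, 0], [0, 0, 0], 255], [[0, 0, 0], [0, 0, 0], 255], [[0, 0, 0], [0, 0, 0], 255], [[0, 0, -0.02], [0, 0, 0], 255], [[0, 0, -0.03], [0, 0, 0], 255], [[0, 0, -0.03], [0, 0, 0], 255]]'

```text
time_s: 8.93
tcp_pos: [0.4806, -0.0046, 0.37]
eef_rot: [-180.0, -0.1, -175.1]
contact_force: [0.7, 1.1, -0.6]
gripper_width: 0.0004
```

```bash
python3 - <<'E'
from h import *
cap('scene','s3.png');cap('side','d3.png')
a=cv2.imread('pics/s3.png')[188:338,195:355]
cv2.imwrite('pics/v3.png',cv2.resize(a,None,fx=4,fy=4,interpolation=2))
E
```

```text
(no output)
```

View pics/v3.png

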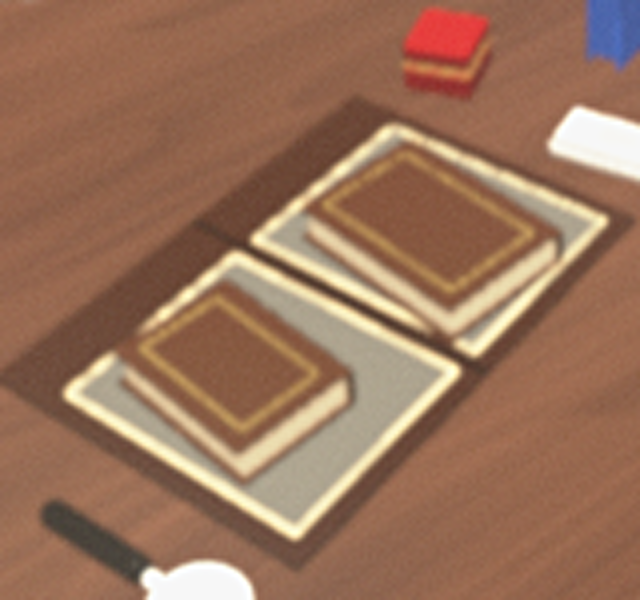

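The large album's head-right corner, at crop pixel ~(450,340), lies over the fold-side stitch. The small album is inside its border. I'll quantify both.

```bash
cat > m.py <<'E'
from h import *
from scipy.optimize import least_squares
def T(x,P): a=x[2];return np.asarray(P)@np.array([[np.cos(a),np.sin(a)],[-np.sin(a),np.cos(a)]])+x[:2]
def panel(c,px): # nearR nearL farL farR
    W=np.array([ray(c,p,.004)[:2] for p in px]);L=np.array([(-.09,-.0725),(-.09,.0725),(.09,.0725),(.09,-.0725)])
    return least_squares(lambda x:(T(x,L)-W).ravel(),[.56,0,.25]).x
def album(c,h,w,pb,pt): # pb bottom: FR HR HL ; pt top FR HR HL FL
    W=np.array([ray(c,p,.004)[:2] for p in pb]+[ray(c,p,.032)[:2] for p in pt]);L=np.array([(-h/2,-w/2),(h/2,-w/2),(h/2,w/2),(-h/2,-w/2),(h/2,-w/2),(h/2,w/2),(-h/2,w/2)])
    q=least_squares(lambda x:(T(x,L)-W).ravel(),[.56,0,.1]);print('rms',np.sqrt(np.mean(q.fun**2)).round(4));return q.x
def report(n,p,a,h,w):
    C=T(a,[(-h/2,-w/2),(h/2,-w/2),(h/2,w/2),(-h/2,w/2)])
    print(n,'pose',a[:2].round(4),np.degrees(a[2]).round(1),'panel',p[:2].round(4),np.degrees(p[2]).round(1));print(' world FR HR HL FL',C.round(4).tolist());print(' panel',T([0,0,-p[2]],C-p[:2]).round(4).tolist())
E
python3 - <<'E'
from m import *
c=r.get_calibration('scene'); f=lambda P:[(195+(p[0]+.5)/4-.5,188+(p[1]+.5)/4-.5) for p in P]
pl=panel(c,f([(252,240),(395,125),(608,220),(475,357)]));pr=panel(c,f([(66,393),(237,252),(462,370),(296,538)]))
report('L',pl,album(c,.14,.1,f([(310,240),(450,340),(556,262)]),f([(305,210),(450,308),(558,240),(402,142)])),.14,.1)
report('S',pr,album(c,.115,.085,f([(125,382),(243,478),(347,400)]),f([(120,355),(240,452),(350,376),(215,282)])),.115,.085)
E
```

```text
rms 0.0049
L pose [0.5597 0.0028] 6.0 panel [0.5434 0.0164] 14.3
 world FR HR HL FL [[0.4954, -0.0543], [0.6346, -0.0395], [0.6241, 0.0599], [0.4849, 0.0452]]
 panel [[-0.064, -0.0566], [0.0745, -0.0768], [0.0889, 0.0222], [-0.0496, 0.0424]]
rms 0.0045
S pose [ 0.5809 -0.1564] 7.6 panel [ 0.5837 -0.1384] 14.4
 world FR HR HL FL [[0.5295, -0.2061], [0.6435, -0.191], [0.6323, -0.1067], [0.5183, -0.1218]]
 panel [[-0.0694, -0.052], [0.0448, -0.0658], [0.055, 0.0186], [-0.0592, 0.0324]]
```

carry_out --plan '[[[-0.02, -0.014, 0], [0, 0, 0], 255], [[-0.02, -0.014, 0], [0, 0, 0], 255], [[-0.02, -0.014, 0], [0, 0, 0], 255], [[-0.02, -0.014, 0], [0, 0, 0], 255], [[-0.02, -0.014, 0], [0, 0, 0], 255], [[-0.025, -0.012, 0], [0, 0, 0], 255], [[0, 0, 0.03], [0, 0, 0], 255], [[0, 0, 0.035], [0, 0, 0], 255], [[0, 0, 0.035], [0, 0, 0], 255], [[0, 0, 0.035], [0, 0, 0], 255], [[0, 0, 0], [0, 0, 0], 255], [[0, 0, 0], [0, 0, 0], 255]]'

```text
time_s: 10.03
tcp_pos: [0.612, -0.0758, 0.2332]
eef_rot: [-180.0, -0.3, -175.1]
contact_force: [0.5, 0.6, 1.3]
gripper_width: 0.0005
```

```bash
python3 - <<'E'
from h import *
cap('scene','s4.png');c=cap('side','d4.png');s=r.get_state();p=s['tcp_pos'].copy();p[2]-=.178;print(p)
a=cv2.imread('pics/s4.png')[178:338,195:355]; b=cv2.imread('pics/d4.png')[130:250,300:420]
cv2.imwrite('pics/v4.png',np.hstack([cv2.resize(a,(400,400),interpolation=2),cv2.resize(b,(400,400),interpolation=2)]))
E
```

```text
[ 0.61350305 -0.07548014  0.05864799]
```

View pics/v4.png

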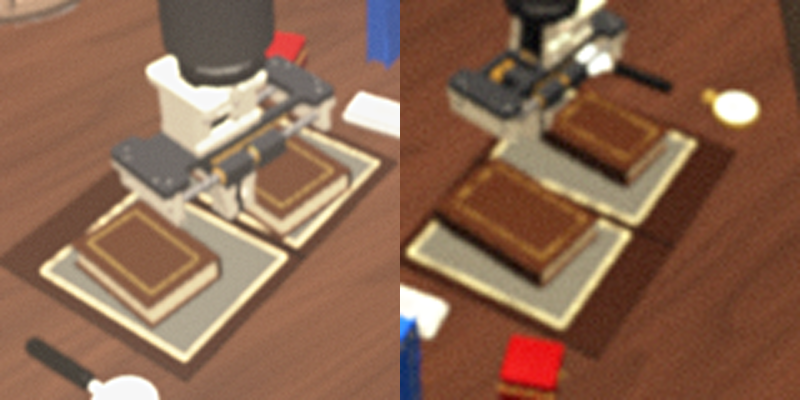

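The fingers hang over the gap between the albums (~(235,220) in the left half). I'll lower them into it.

carry_out --plan '[[[0, 0, 0.01], [0, 0, 0], 255], [[0, 0, 0.01], [0, 0, 0], 255], [[0, 0, 0.01], [0, 0, 0], 255], [[0, 0, 0.008], [0, 0, 0], 255], [[0, 0, 0.003], [0, 0, 0], 255], [[0, 0, 0], [0, 0, 0], 255], [[0, 0, 0], [0, 0, 0], 255]]'

```text
time_s: 10.72
tcp_pos: [0.6126, -0.0756, 0.1934]
eef_rot: [-180.0, -0.0, -175.1]
contact_force: [-0.5, -0.5, 0.0]
gripper_width: 0.0003
```

carry_out --plan '[[[0, 0.002, 0], [0, 0, 0], 255], [[0, 0.002, 0], [0, 0, 0], 255], [[0, 0.002, 0], [0, 0, 0], 255], [[0, 0.002, 0], [0, 0, 0], 255], [[0, 0.002, 0], [0, 0, 0], 255], [[0, 0.002, 0], [0, 0, 0], 255], [[0, 0.002, 0], [0, 0, 0], 255], [[0, 0.002, 0], [0, 0, 0], 255], [[0, 0.002, 0], [0, 0, 0], 255]]'

```text
time_s: 11.47
tcp_pos: [0.611, -0.0574, 0.1937]
eef_rot: [-180.0, 0.0, -175.1]
contact_force: [0.4, -0.0, 0.4]
gripper_width: 0.0008
```

carry_out --plan '[[[0, 0.002, 0], [0, 0, 0], 255], [[0, 0.002, 0], [0, 0, 0], 255], [[0, 0.002, 0], [0, 0, 0], 255], [[0, 0.002, 0], [0, 0, 0], 255]]'

```text
time_s: 11.8
tcp_pos: [0.6104, -0.0496, 0.1937]
eef_rot: [-180.0, 0.0, -175.1]
contact_force: [1.0, -1.9, 0.7]
gripper_width: 0.0004
```

carry_out --plan '[[[0, -0.004, 0], [0, 0, 0], 255], [[0, -0.006, 0], [0, 0, 0], 255], [[0, 0, -0.02], [0, 0, 0], 255], [[0, 0, -0.03], [0, 0, 0], 255], [[0, 0, -0.03], [0, 0, 0], 255], [[0.03, 0, -0.03], [0, 0, 0], 255], [[0.04, 0, -0.03], [0, 0, 0], 255], [[0.04, 0, -0.03], [0, 0, 0], 255], [[0.04, 0, 0], [0, 0, 0], 255], [[0.03, 0, 0], [0, 0, 0], 255], [[0, 0, 0], [0, 0, 0], 255], [[0, 0, 0], [0, 0, 0], 255]]'

```text
time_s: 12.8
tcp_pos: [0.4441, -0.0744, 0.354]
eef_rot: [180.0, 0.1, -175.1]
contact_force: [0.4, 0.2, 0.3]
gripper_width: 0.0005
```

```bash
python3 - <<'E'
from h import *
cap('scene','s5.png');cap('side','d5.png')
a=cv2.imread('pics/s5.png')[188:338,195:355]
cv2.imwrite('pics/v5.png',cv2.resize(a,None,fx=4,fy=4,interpolation=2))
E
```

```text
(no output)
```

View pics/v5.png

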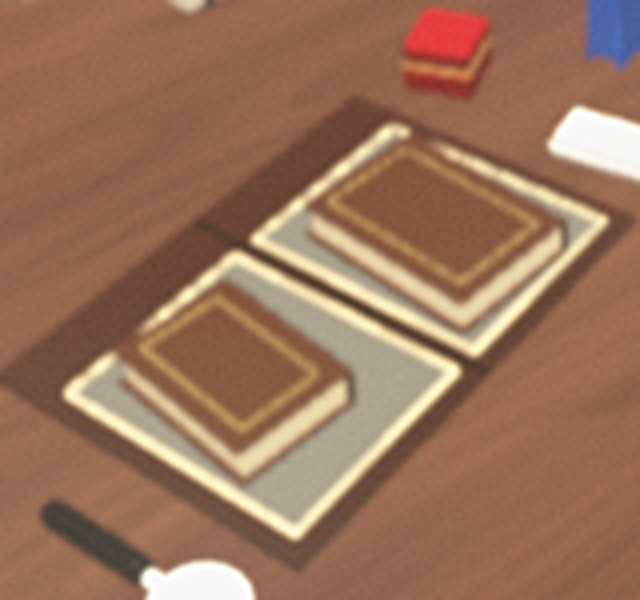

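The head-right corner, at ~(462,328), is now inside the line. I'll check the margins.

```bash
python3 - <<'E'
from m import *
c=r.get_calibration('scene'); f=lambda P:[(195+(p[0]+.5)/4-.5,188+(p[1]+.5)/4-.5) for p in P]
pl=panel(c,f([(252,240),(395,125),(608,220),(475,357)]))
report('L',pl,album(c,.14,.1,f([(313,236),(463,328),(562,256)]),f([(308,208),(463,297),(564,230),(405,140)])),.14,.1)
p=np.array([ray(c,q,.004)[:2] for q in f([(463,328),(562,256),(313,236)])]);print(T([0,0,-pl[2]],p-pl[:2]).round(4))
E
cd pics; python3 -c "
import cv2;cv2.imwrite('v6.png',cv2.resize(cv2.imread('d5.png')[140:240,295:415],None,fx=6,fy=6,interpolation=2))"
```

```text
rms 0.0055
L pose [0.5576 0.0093] 8.2 panel [0.5434 0.0164] 14.3
 world FR HR HL FL [[0.4954, -0.0502], [0.634, -0.0302], [0.6197, 0.0688], [0.4811, 0.0488]]
 panel [[-0.063, -0.0526], [0.0762, -0.0676], [0.0869, 0.0319], [-0.0523, 0.0469]]
[[ 0.0704 -0.0589]
 [ 0.0839  0.0281]
 [-0.0601 -0.0477]]
```

View pics/v6.png

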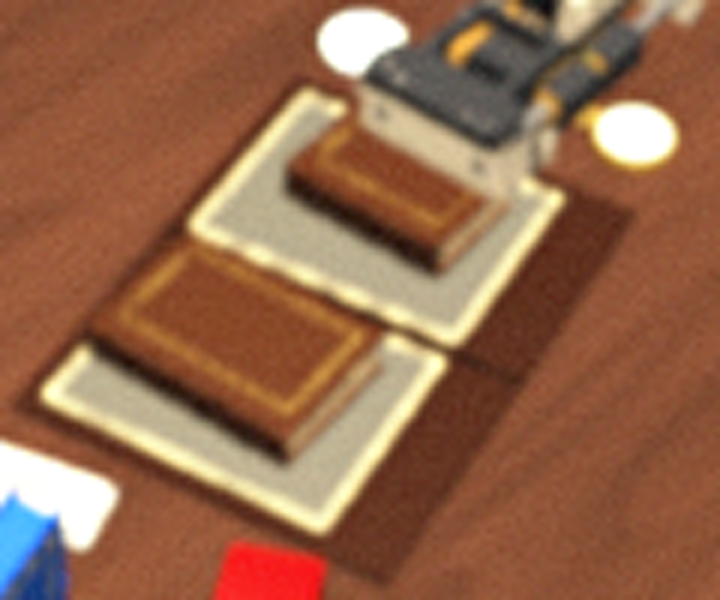

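The large album's far-left head corner is only ~4 mm from the far line. I'll nudge it back about 7 mm from the head end, which also straightens it.

carry_out --plan '[[[0, 0, 0], [0, 0, -7], 255], [[-0.028, 0.009, 0], [0, 0, 0], 255], [[-0.028, 0.009, 0], [0, 0, 0], 255], [[-0.028, 0.009, 0], [0, 0, 0], 255], [[-0.028, 0.009, 0], [0, 0, 0], 255], [[-0.028, 0.009, 0], [0, 0, 0], 255], [[-0.028, 0.008, 0], [0, 0, 0], 255], [[-0.028, 0.008, 0], [0, 0, 0], 255], [[-0.03, 0.008, 0], [0, 0, 0], 255], [[0, 0, 0.02], [0, 0, 0], 255], [[0, 0, 0.03], [0, 0, 0], 255], [[0, 0, 0], [0, 0, 0], 255]]'

```text
time_s: 13.9
tcp_pos: [0.652, 0.0402, 0.2957]
eef_rot: [180.0, -0.6, -168.2]
contact_force: [-1.5, -0.8, -2.2]
gripper_width: 0.0005
```

carry_out --plan '[[[0, 0, 0.03], [0, 0, 0], 255], [[0, 0, 0.03], [0, 0, 0], 255], [[0, 0, 0.025], [0, 0, 0], 255], [[0, 0, 0.015], [0, 0, 0], 255], [[0, 0, 0.01], [0, 0, 0], 255], [[0, 0, 0], [0, 0, 0], 255], [[0, 0, 0], [0, 0, 0], 255]]'

```text
time_s: 14.48
tcp_pos: [0.6532, 0.0402, 0.1934]
eef_rot: [-180.0, -0.0, -168.1]
contact_force: [1.0, -0.0, 1.3]
gripper_width: 0.0005
```

carry_out --plan '[[[0.003, 0, 0], [0, 0, 0], 255], [[0.003, 0, 0], [0, 0, 0], 255], [[0.003, 0, 0], [0, 0, 0], 255], [[0.003, 0, 0], [0, 0, 0], 255], [[0.002, 0, 0], [0, 0, 0], 255], [[0.002, 0, 0], [0, 0, 0], 255], [[0.002, 0, 0], [0, 0, 0], 255], [[0.002, 0, 0], [0, 0, 0], 255], [[0.002, 0, 0], [0, 0, 0], 255], [[0.002, 0, 0], [0, 0, 0], 255], [[0.002, 0, 0], [0, 0, 0], 255], [[0.002, 0, 0], [0, 0, 0], 255]]'

```text
time_s: 15.48
tcp_pos: [0.6254, 0.0346, 0.1933]
eef_rot: [180.0, 0.1, -168.1]
contact_force: [1.9, 1.4, 0.9]
gripper_width: 0.0005
```

carry_out --plan '[[[-0.004, 0, 0], [0, 0, 0], 255], [[-0.008, 0, 0], [0, 0, 0], 255], [[0, 0, -0.02], [0, 0, 0], 255], [[0, 0, -0.04], [0, 0, 0], 255], [[0, 0, -0.04], [0, 0, 0], 255], [[0, 0, -0.04], [0, 0, 0], 255], [[0.04, 0, -0.04], [0, 0, 0], 255], [[0.04, 0, 0], [0, 0, 0], 255], [[0.04, 0, 0], [0, 0, 0], 255], [[0.04, 0, 0], [0, 0, 0], 255], [[0.03, 0, 0], [0, 0, 0], 255], [[0, 0, 0], [0, 0, 0], 255]]'

```text
time_s: 16.48
tcp_pos: [0.4566, -0.0015, 0.3628]
eef_rot: [179.9, -0.1, -168.2]
contact_force: [0.0, -1.5, -1.2]
gripper_width: 0.0005
```

```bash
python3 - <<'E'
from h import *
cap('scene','s6.png');cap('side','d6.png')
a=cv2.imread('pics/s6.png')[178:338,195:355];b=cv2.imread('pics/d6.png')[140:240,295:415]
cv2.imwrite('pics/v7.png',np.hstack([cv2.resize(a,(400,400),interpolation=2),cv2.resize(b,(400,400),interpolation=2)]))
s0=cv2.imread('pics/scene0.png').astype(int);s6=cv2.imread('pics/s6.png').astype(int)
for n,(x,y) in dict(watch=(180,301),loupe=(235,332),case=(307,200),ingot=(349,225)).items(): print(n,np.abs(s0-s6)[y-14:y+14,x-14:x+14].mean().round(1))
E
```

```text
watch 1.3
loupe 1.4
case 4.0
ingot 1.3
```

View pics/v7.png

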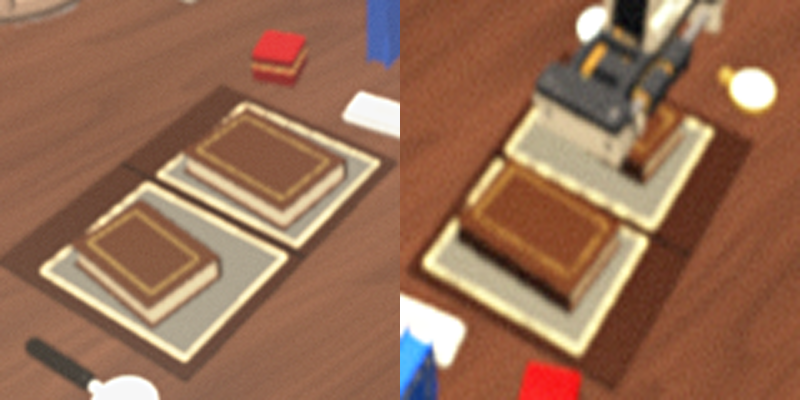

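Both albums are clearly inside their borders, with felt visible between each one and its stitched line in the two views. The side items haven't moved.

```bash
python3 -c "
from h import *
s=r.get_state();print(s['time_s'],s['contact_force']);print(r.close_job())"
```

```text
16.5833 [ 0.80372538  0.11682564 -0.43270715]
the job is handed in; nothing more can be done
None
```

I tipped both albums over with slow pushes of the closed fingertips, and both now lie flat, front cover up, one on each panel. The job was handed in at 16.6 s of the 54 s allowed.

- **Small album (right panel):** it landed inside the border with no correction, about 8 mm from the nearest line (measured to roughly ±5 mm).
- **Large album (left panel):** its head corner on the fold side landed about 4 mm over the line. I nudged it in from the fold side, then back about 7 mm from the head end, because the far margin was only about 4 mm.
- **Final position:** the last scene and side pictures show the large album inside its line. I judged that by eye and did not measure it again after the second nudge. The gripper hid part of the small album in the last side picture, but the scene view shows it clear.
- **Forces:** the readings I took at the end of each move stayed under about 3 N; peaks within a move were not logged.
- **Watch, ring case, ingot and loupe:** the watch, loupe and ingot show no pixel change between the first and last scene pictures. The ring case area changed a little more, which I put down to the large album no longer standing in front of it. The case itself looks to be in the same place.
- **At hand-in:** the arm was clear of everything.

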